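Sweep the press washers through the gate

TASK

On the wooden sorting board lie three loose steel washers from the mould presses: with the fingertips, push them along the board, one at a time, through the narrow gate in the steel fence so that each drops down into the slot behind it. Only slide the washers, do not lift them off the board, and leave the hexagonal nut and the standing bolt on the board, and everything else on the table, where they are.

Things in the scene. Friction and masses are not known exactly. Their poses are not given: they have to be found in the camera images.
- tray: fixed wooden sorting board, 316 x 310 mm. Origin at the table surface; +x = sweeping direction, from the back rim to the gate. Its flat floor, 70 mm above the table, spans x = -162 to +90 mm and y = -147 to +147 mm; rims at back and sides stand 7 mm above it. A steel fence, 16 mm above the floor, closes the +x side (x = 88 to 96 mm) except for the gate.
- gate (a point): middle of the gate, a gap in the fence 48 mm wide between two round steel jambs: at floor height (70 mm above the table), on the edge where the floor ends and the slot begins (board x = 90 mm, y = 0); axes like the board's. A washer tips and drops in by itself once its centre is a few mm past this edge.
- slot (a point): middle of the slot's bottom. The slot is an open-topped pocket directly behind the gate, 46 mm along board x (90 to 136 mm) and 100 mm along board y (-50 to +50 mm), its bottom 62 mm below the floor; its far wall rises as high as the fence. Axes like the board's
- washer_a: one of three alike loose steel washers lying flat on the board: outer diameter 36 mm, hole 16 mm, 10 mm thick, about 60 g. Origin at the centre of its underside, z axis through the hole. The three names say nothing about which lies where: one lies near the gate, two farther back to either side.
- washer_b: one of three alike loose steel washers lying flat on the board: outer diameter 36 mm, hole 16 mm, 10 mm thick, about 60 g. Origin at the centre of its underside, z axis through the hole. The three names say nothing about which lies where: one lies near the gate, two farther back to either side.
- washer_c: one of three alike loose steel washers lying flat on the board: outer diameter 36 mm, hole 16 mm, 10 mm thick, about 60 g. Origin at the centre of its underside, z axis through the hole. The three names say nothing about which lies where: one lies near the gate, two farther back to either side.
- nut: loose hexagonal steel nut lying flat on the board beside the gate, near one side rim, to be left alone: 36 mm across flats, 22 mm high; origin at the centre of its underside
- bolt: loose steel bolt standing on its hexagonal head on the board beside the gate, on the other side from the nut, to be left alone: head 36 mm across flats and 15 mm high, shank 20 mm in diameter, 57 mm high in all; origin at the centre of its underside
- spray: spray bottle standing on the table left of the board, 76 mm in diameter, 160 mm high; origin at the centre of its underside
- screwdriver: screwdriver lying on the table right of the board, some 200 mm long; origin at its middle underneath
- mug: mug standing on the table far right, 80 mm in diameter, 92 mm high; origin at the centre of its underside
- jar: closed jar standing on the table right of the board and farther out, 64 mm in diameter, 75 mm high; origin at the centre of its underside

How it is judged (in metres and radians):
On the way, in this order (a step that is already met when the one before it is completed fails the run):
1. one washer has dropped into the slot, the other two are still up on the board ((((z of washer_a in the frame of tray below 0.06 m and x of washer_a in the frame of tray between 0.085 and 0.141 m and y of washer_a in the frame of tray between -0.055 and 0.055 m) and z of each of washer_b, washer_c in the frame of tray above 0.065 m) or (z of each of washer_a, washer_c in the frame of tray above 0.065 m and (z of washer_b in the frame of tray below 0.06 m and x of washer_b in the frame of tray between 0.085 and 0.141 m and y of washer_b in the frame of tray between -0.055 and 0.055 m)) or (z of each of washer_a, washer_b in the frame of tray above 0.065 m and (z of washer_c in the frame of tray below 0.06 m and x of washer_c in the frame of tray between 0.085 and 0.141 m and y of washer_c in the frame of tray between -0.055 and 0.055 m)))), for 0.2 s.
2. two washers are in the slot, the third is still up on the board ((((z of washer_a in the frame of tray below 0.06 m and x of washer_a in the frame of tray between 0.085 and 0.141 m and y of washer_a in the frame of tray between -0.055 and 0.055 m) and (z of washer_b in the frame of tray below 0.06 m and x of washer_b in the frame of tray between 0.085 and 0.141 m and y of washer_b in the frame of tray between -0.055 and 0.055 m) and z of washer_c in the frame of tray above 0.065 m) or ((z of washer_a in the frame of tray below 0.06 m and x of washer_a in the frame of tray between 0.085 and 0.141 m and y of washer_a in the frame of tray between -0.055 and 0.055 m) and z of washer_b in the frame of tray above 0.065 m and (z of washer_c in the frame of tray below 0.06 m and x of washer_c in the frame of tray between 0.085 and 0.141 m and y of washer_c in the frame of tray between -0.055 and 0.055 m)) or (z of washer_a in the frame of tray above 0.065 m and (z of washer_b in the frame of tray below 0.06 m and x of washer_b in the frame of tray between 0.085 and 0.141 m and y of washer_b in the frame of tray between -0.055 and 0.055 m) and (z of washer_c in the frame of tray below 0.06 m and x of washer_c in the frame of tray between 0.085 and 0.141 m and y of washer_c in the frame of tray between -0.055 and 0.055 m)))), for 0.2 s.
3. all three washers are in the slot (z of each of washer_a, washer_b, washer_c in the frame of tray below 0.06 m and x of washer_a in the frame of tray between 0.085 and 0.141 m and y of washer_a in the frame of tray between -0.055 and 0.055 m and x of washer_b in the frame of tray between 0.085 and 0.141 m and y of washer_b in the frame of tray between -0.055 and 0.055 m and x of washer_c in the frame of tray between 0.085 and 0.141 m and y of washer_c in the frame of tray between -0.055 and 0.055 m), for 0.2 s.
At the end, for the whole second after the job is handed in: All three washers are down in the slot behind the gate, each with its origin at least 10 mm below the board's floor; nut and bolt within 25 mm of where they began, the bolt upright; the other loose things within 30 mm of where they began (all of step 3 and distance of each of nut, bolt from where it was at the start of the episode below 0.025 m and angle between bolt's own z axis and vertical below 0.2 rad and distance of each of spray, screwdriver, mug, jar from where it was at the start of the episode below 0.03 m); the robot touches nothing.
It fails at once if a washer is lifted 15 mm or more off the board's floor (z of any of washer_a, washer_b, washer_c in the frame of tray above 0.085 m).
It fails at once if the nut or the bolt is moved by 25 mm or more, or the bolt is tipped over (distance of any of nut, bolt from where it was at the start of the episode above 0.025 m or angle between bolt's own z axis and vertical above 0.5 rad).
It fails at once if another loose thing on the table is moved by 30 mm or more (distance of any of spray, screwdriver, mug, jar from where it was at the start of the episode above 0.03 m).
It also fails if it takes over 51 s, if anything falls off the work surface, if the arm or the gripper's body presses on something with over 40 N, if the wrist force passes 120 N, or if a joint passes its speed limit or range.

ROBOT

A 6-joint arm with a two-finger parallel gripper is mounted at the origin on the work surface. World frame = base frame: x ahead of the robot, y to its left, z up, the work surface at z = 0. Lengths are in mm, angles in rad, forces in N, time in s.
With the tool pointing down it reaches from about 400 to 925 mm from the base axis. Payload 12.5 kg.
Tool frame: the origin (TCP) lies midway between the tips of the shut fingers; the grasp point (between the pads) lies 19 mm behind it (env.tcp_to_grasp is the distance from the TCP to the grasp point, in mm); z points along the fingers, y is the line along which they close (so a half turn about z gives the same grasp; the last joint's range is limited). The gripper opens to 95 mm and grips with 3 to 60 N. Pads are 20 mm wide; open, the fingers measure 119 mm over their backs; the gripper's body (75 mm by 180 mm) begins 59 mm behind the grasp point.
Start: joints at [-1.32, 0.491, 1.559, -0, 1.092, -0.106], TCP at [218.322, -585.647, 214.661] pointing down, gripper open.
Joint ranges: [-3.1, 3.1], [-0.84, 2.19], [0.05, 2.79], [-1.13, 4.28], [0.06, 2.93], [-2.69, 2.69]. Speed limits (rad/s): [2.22, 2.22, 2.79, 3.14, 3.14, 3.14].

INTERFACE

Orientations are given as [roll, pitch, yaw] about the fixed x, y, z axes, in that order (R = Rz(yaw) Ry(pitch) Rx(roll)).
In Python, from cell import env gives the robot as it stands. The module is installed in compiled form; this text tells all that it offers.
- The arm moves only by the tool step_arm, never from a script. Its argument "plan" is a list that holds one entry, the list of rows, each a list of 5 numbers: the shift along the tool's x, y, z in mm, then the turn about the tool's z in degrees, then the opening, from -1 (shut) to 1 (fully open). A call has 1 to 8 rows; each row is the pose to reach, as a shift and turn from the pose commanded when the call began, along the tool's axes at that moment; what a row does not reach only later rows make up. A row lasts 1/12 s, in which the tool goes at most 41.7 mm and 7.16 degrees, less where a joint would pass 70% of its speed; a pose out of reach is approached as far as the arm can. A call with a gripper value outside its range is refused whole. The fingers move at their own pace and stop on an object; the grip force is fixed at half the most. Time passes only in rows, so rows that repeat a pose let the fingers close. It gives the time, the measured TCP pose, the force, the opening and the grip force at its end, in the units of the state.
- env.state(): the state, without advancing time (a new reading comes with each control period).
- env.read_camera(name): name is "scene" or "top"; returns the picture (384x512x3 uint8, blue, green, red); there is no depth.
- env.get_calibration(name): a dict with "K" (3x3 intrinsics, pixels), "D" ([k1, k2, p1, p2, k3] as OpenCV has them; the pictures are not rectified), "extrinsics" (4x4, takes a point from world to camera coordinates). Camera axes: x right, y up, looking along -z (the intrinsics and any distortion apply to the point x, -y, -z); pixel columns grow to the right and rows downward; lengths in mm; the calibration is good to about 2 mm. A picture is of the moment at which its call begins. get_calibration takes no time and is no camera call.
- env.job_done(): hands the job in; it is judged then, once.
The state is a dict: "t": time; "joints": joint angles; "qvel": joint speeds; "tau": joint torques, N m; "eef_pos": TCP position; "tcp_rot": TCP orientation; "ft_force": force on the tool from outside, world axes, zero at the start; "moment": the same for the moment, N m; "opening": opening from 0.0 (shut) to 1.0 (fully open); "grip_force": force on a finger pad.
Only numpy, scipy, OpenCV 4.12 (cv2) and the standard library are available. Lean on these libraries where they do the work, as an engineer would, in place of code of your own. Each camera call takes 0.05 s, during which the arm holds its last target. There are 200 camera calls.

## Working session

There is one attempt and no reset: what is moved stays moved. The work goes in short steps, Python scripts to look and compute and a tool call to move; the robot and the scene stay as the last step left them, time stands still between calls to the robot, and variables do not carry over. Pictures are saved under pics/ and viewed, at most 10 in all, crops included, and the job is handed in when it is done.

Besides the shell and the picture viewer there is one more tool, called after "Call:" as a command line: name --argument value ..., lists and objects as JSON in quotes. step_arm: Moves the arm, as the interface text tells. Its arguments: {"type":"object","properties":{"plan":{"type":"array"}},"required":["plan"]}

```bash
mkdir -p pics; python3 - <<'E'
from cell import env
import cv2
for n in("top","scene"):
    cv2.imwrite(f"pics/{n}0.png",env.read_camera(n))
    c=env.get_calibration(n);print(n,c)
s=env.state();print(s['t'],s['eef_pos'],s['tcp_rot'],s['opening'])
E
```

```text
top {'K': array([[484.98108906,   0.        , 252.90440504],
       [  0.        , 484.98108906, 190.2566624 ],
       [  0.        ,   0.        ,   1.        ]]), 'D': array([-0.00444667,  0.        ,  0.        ,  0.        ,  0.        ]), 'extrinsics': array([[ 1.78643657e-02, -9.99763625e-01, -1.23918847e-02,
        -7.71935361e+01],
       [ 9.88027039e-01,  1.57523611e-02,  1.53474536e-01,
        -5.75184779e+02],
       [-1.53243057e-01, -1.49852424e-02,  9.88074900e-01,
        -1.48160390e+03],
       [ 0.00000000e+00,  0.00000000e+00,  0.00000000e+00,
         1.00000000e+00]])}
scene {'K': array([[353.0954144 ,   0.        , 253.77670963],
       [  0.        , 353.0954144 , 196.5085292 ],
       [  0.        ,   0.        ,   1.        ]]), 'D': array([-0.08557202,  0.        ,  0.        ,  0.        ,  0.        ]), 'extrinsics': array([[ 7.65160831e-02,  9.96956649e-01,  1.49241164e-02,
         4.29986233e+01],
       [-8.48974741e-01,  5.72946797e-02,  5.25318198e-01,
         4.38964526e+02],
       [ 5.22864398e-01, -5.28654888e-02,  8.50774977e-01,
        -1.67835218e+03],
       [ 0.00000000e+00,  0.00000000e+00,  0.00000000e+00,
         1.00000000e+00]])}
0.1 [ 218.26506778 -585.4166759   214.10681121] [-3.14059026e+00 -7.79455687e-05  3.56835845e-01] 0.999597219490332
```

View pics/top0.png

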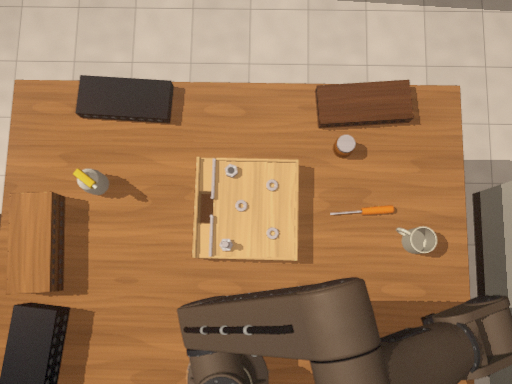

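View pics/scene0.png

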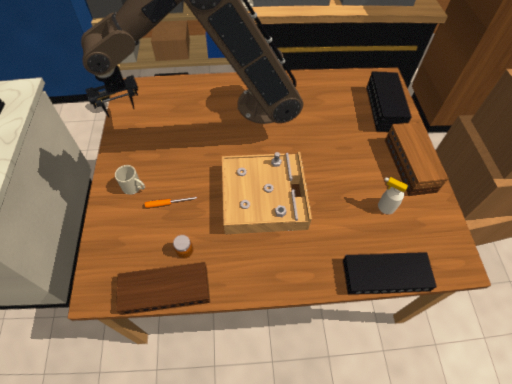

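The top view shows the board at px x 193–298, y 157–262, with its gate facing left (world +y). The washers are near (241,206), (272,185) and (272,233), the nut near (232,171) and the bolt near (226,245). Next I'll measure these.

```bash
cat > h.py <<'E'
from cell import env
import cv2, numpy as np
def ray(n,uv,z):
    c=env.get_calibration(n);E=c['extrinsics'];R=E[:3,:3];t=E[:3,3]
    p=cv2.undistortPoints(np.array([[uv]],float),c['K'],c['D'])[0,0]
    d=R.T@np.array([p[0],-p[1],-1]);o=-R.T@t
    return o+d*(z-o[2])/d[2]
def px(n,P):
    c=env.get_calibration(n);E=c['extrinsics'];q=E[:3,:3]@np.array(P,float)+E[:3,3]
    return cv2.projectPoints(np.array([[q[0],-q[1],-q[2]]]),np.zeros(3),np.zeros(3),c['K'],c['D'])[0][0,0]
def blobs(img,box,lo=12):
    x0,y0,x1,y1=box;c=img[y0:y1,x0:x1]
    m=(cv2.cvtColor(c,cv2.COLOR_BGR2HSV)[...,1]<70).astype(np.uint8)
    n,_,st,ce=cv2.connectedComponentsWithStats(m)
    return [(st[i,4],st[i,:4]+[x0,y0,0,0],ce[i]+[x0,y0]) for i in range(1,n) if st[i,4]>=lo]
E
python3 - <<'E'
from h import *
T=cv2.imread('pics/top0.png');S=cv2.imread('pics/scene0.png')
for n,I,b in(("top",T,(190,150,302,268)),("scene",S,(215,145,315,240))):
    for a,s,c in blobs(I,b): print(n,a,s,c.round(1),ray(n,c,79).round(1))
# board corners, rim top z=77, hand-read
for c in((298.5,158.5),(298.5,261.5)): print('corner',ray("top",c,77).round(1))
a=cv2.resize(T[150:268,185:305],None,fx=4,fy=4,interpolation=2);b=cv2.resize(S[145:240,215:315],None,fx=4,fy=4,interpolation=2)
o=np.zeros((480,800,3),np.uint8);o[:472,:400]=a[:,:400];o[:380,400:]=b;
o=np.zeros((472,800,3),np.uint8);o[:,:480]=a;b=cv2.resize(b,(320,304));o[:304,480:]=b
cv2.imwrite('pics/z0.png',o)
E
```

```text
top 126 [210 159   6  40] [212.9 178.9] [604.4  56.   79. ]
top 124 [225 164  13  13] [230.8 170.1] [632.9   1.5  79. ]
top 87 [266 180  12  11] [271.6 184.8] [ 588.7 -125.    79. ]
top 88 [235 200  12  11] [240.7 205.1] [524.6 -31.5  79. ]
top 130 [209 214   5  43] [210.6 235. ] [431.6  57.8  79. ]
top 87 [266 228  13  11] [272.  232.8] [ 441.5 -128.1   79. ]
top 127 [219 239  14  12] [225.6 244.4] [404.   11.6  79. ]
scene 81 [272 153   9  13] [276.2 159.8] [394.7  14.9  79. ]
scene 62 [286 153   6  28] [288.4 166.4] [430.2  59.5  79. ]
scene 45 [238 168   8   8] [241.4 171.3] [ 441.8 -126.5   79. ]
scene 50 [264 184   9   8] [268.2 187.5] [523.7 -29.9  79. ]
scene 76 [292 189   6  31] [294.1 203.5] [600.1  58.7  79. ]
scene 52 [240 200  10   9] [244.8 203.8] [ 589.2 -122.8   79. ]
scene 94 [275 206  11  11] [280.3 210.7] [627.2   4.2  79. ]
corner [ 673.3 -207.7   77. ]
corner [ 356.9 -208.8   77. ]
```

View pics/z0.png

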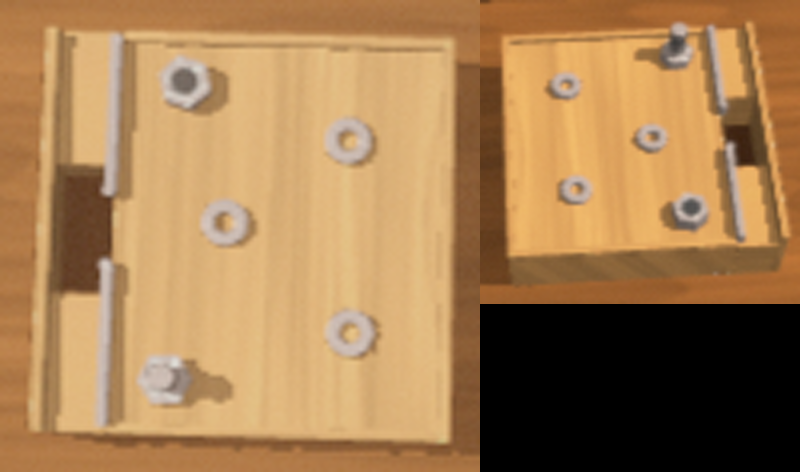

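The two views agree to within 3 mm. In world coordinates:

| Item | Position (mm) |
|---|---|
| Near washer | (524, -31) |
| Back washers | (589, -124) and (442, -127) |
| Gate | about (517, 54), with the sweep along +y |

I'll push with the fingers about 20 mm apart, so each washer nestles between the two tips.

Call:
step_arm --plan '[[[462,-376,0,-69.5,-0.58],[462,-376,0,-69.5,-0.58],[462,-376,0,-69.5,-0.58],[462,-376,0,-69.5,-0.58],[462,-376,0,-69.5,-0.58],[462,-376,0,-69.5,-0.58],[462,-376,0,-69.5,-0.58],[462,-376,0,-69.5,-0.58]]]'

```text
t: 0.77
eef_pos: [387.6, -296.3, 214.6]
tcp_rot: [-3.141, -0.0, 1.363]
ft_force: [0.9, -1.8, -0.3]
opening: 0.495
grip_force: 0.0
```

```bash
cat >> h.py <<'E'
def go(x,y,z,yaw=np.pi/2):
    s=env.state();p=s['eef_pos'];w=s['tcp_rot'][2];c,q=np.cos(w),np.sin(w);d=np.array([x,y,z])-p
    print('t',round(s['t'],2),'at',np.round(p,1),'rpy',np.round(s['tcp_rot'],3),'open mm',round(s['opening']*95,1))
    print('shift',np.round([c*d[0]+q*d[1],q*d[0]-c*d[1],-d[2]],1),'turn',round(-np.degrees(yaw-w),1))
E
python3 -c "
from h import *
go(524,-72,130)
print([px('top',P).round(1) for P in ((517,55,70),(541,57,86),(493,57,86))],[px('scene',P).round(1) for P in ((541,57,86),(493,57,86))])"
```

```text
t 0.77 at [ 387.6 -296.3  214.6] rpy [-3.141 -0.     1.363] open mm 47.1
shift [247.6  87.1  84.6] turn -11.9
[array([212.7, 207.4]), array([211.8, 199. ]), array([211.3, 214.6])] [array([291.7, 189. ]), array([290. , 178.5])]
```

Call:
step_arm --plan '[[[230,80,0,-9,-0.58],[230,80,0,-9,-0.58],[230,80,0,-9,-0.58],[230,80,0,-9,-0.58],[230,80,0,-9,-0.58],[230,80,50,-9,-0.58],[230,80,80,-9,-0.58],[230,80,80,-9,-0.58]]]'

```text
t: 1.43
eef_pos: [512.4, -87.9, 129.7]
tcp_rot: [-3.134, -0.002, 1.517]
ft_force: [-0.0, -1.5, -0.3]
opening: 0.209
grip_force: 0.0
```

```bash
python3 -c "
from h import *
go(524,-72,73.5)"
```

```text
t 1.43 at [512.4 -87.9 129.7] rpy [-3.134e+00 -2.000e-03  1.517e+00] open mm 19.8
shift [16.5 10.7 56.2] turn -3.1
```

Call:
step_arm --plan '[[[16,11,0,-3,-0.58],[16,11,20,-3,-0.58],[16,11,40,-3,-0.58],[16,11,45,-3,-0.58],[16,11,45,-3,-0.58],[16,11,45,-3,-0.58]]]'

```text
t: 1.93
eef_pos: [526.1, -75.8, 90.6]
tcp_rot: [3.141, 0.0, 1.565]
ft_force: [-0.0, 0.1, 0.1]
opening: 0.21
grip_force: 0.0
```

```bash
python3 -c "
from h import *
go(524,-72,73.5)"
```

```text
t 1.93 at [526.1 -75.8  90.6] rpy [3.141 0.    1.565] open mm 19.9
shift [ 3.8 -2.1 17.1] turn -0.3
```

Call:
step_arm --plan '[[[0,-2,9,0,-0.58],[0,-2,17,0,-0.58],[0,-2,17,0,-0.58],[6,-2,17,0,-0.58],[12,-2,17,0,-0.58],[18,-2,17,0,-0.58],[24,-3,17,0,-0.58],[30,-4,17,0,-0.58]]]'

```text
t: 2.6
eef_pos: [522.2, -44.2, 72.8]
tcp_rot: [3.141, 0.0, 1.567]
ft_force: [-0.1, -0.7, 1.1]
opening: 0.209
grip_force: 0.2
```

```bash
python3 -c "
from h import *
print(env.state()['ft_force'])
go(517,20,73.5)
I=env.read_camera('top');cv2.imwrite('pics/t1.png',I)
for b in blobs(I,(190,150,302,268)):print(b[0],b[2].round(1),ray('top',b[2],79).round(1))
cv2.imwrite('pics/t1c.png',cv2.resize(I[150:268,185:305],None,fx=4,fy=4))"
```

```text
[-0.14410569 -0.69884279  1.09410176]
t 2.6 at [522.2 -44.2  72.8] rpy [3.141 0.    1.567] open mm 19.8
shift [64.2 -5.4 -0.7] turn -0.2
109 [213.  174.9] [617.1  56.2  79. ]
150 [238.  170.4] [632.5 -20.8  79. ]
51 [273.2 184.5] [ 589.8 -130.2   79. ]
63 [228.3 199.1] [542.3   6.8  79. ]
14 [249.9 206.2] [521.5 -59.6  79. ]
77 [272.1 232.9] [ 441.1 -128.4   79. ]
```

View pics/t1c.png

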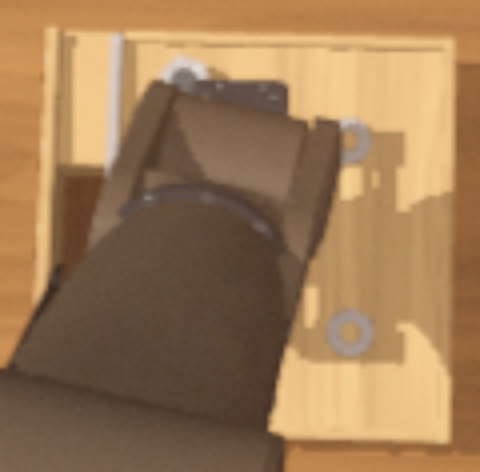

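The top view is blocked by the hand, but the forces show contact with the washer and nothing else. I'll continue the push.

Call:
step_arm --plan '[[[6,-1,0,0,-0.58],[12,-2,0,0,-0.58],[18,-3,0,0,-0.58],[24,-4,0,0,-0.58],[30,-5,0,0,-0.58],[36,-5,0,0,-0.58],[42,-5,0,0,-0.58],[48,-5,0,0,-0.58]]]'

```text
t: 3.32
eef_pos: [517.4, 3.6, 72.6]
tcp_rot: [3.142, 0.0, 1.566]
ft_force: [-0.2, -0.2, 0.6]
opening: 0.21
grip_force: 0.3
```

```bash
python3 -c "
from h import *
go(517,38,73.5)
I=env.read_camera('scene');cv2.imwrite('pics/s1c.png',cv2.resize(I[145:240,215:315],None,fx=5,fy=5))"
```

```text
t 3.32 at [517.4   3.6  72.6] rpy [3.142 0.    1.566] open mm 20.0
shift [34.4 -0.6 -0.9] turn -0.3
```

View pics/s1c.png

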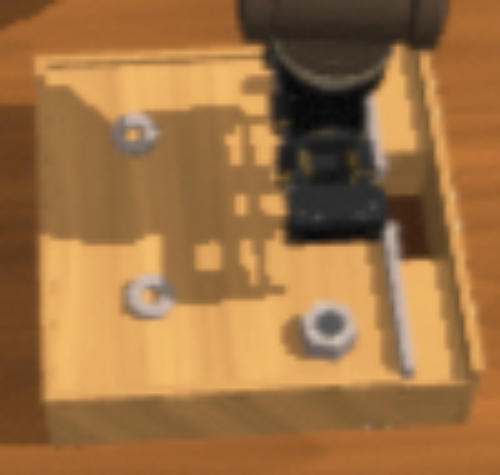

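The washer is hidden ahead of the fingers and its old spot is clear. The nut is untouched at (330,330) in the crop. I'll finish the push.

Call:
step_arm --plan '[[[6,0,0,0,-0.58],[12,0,0,0,-0.58],[18,0,0,0,-0.58],[24,0,0,0,-0.58],[30,0,0,0,-0.58],[36,0,0,0,-0.58],[37,0,0,0,-0.58],[37,0,0,0,-0.58]]]'

```text
t: 4.03
eef_pos: [517.5, 40.4, 72.6]
tcp_rot: [-3.142, 0.0, 1.567]
ft_force: [0.4, -0.5, -0.6]
opening: 0.209
grip_force: 0.0
```

Call:
step_arm --plan '[[[-20,0,0,0,-0.58],[-40,0,-40,0,-0.58],[-80,0,-70,0,-0.58],[-120,20,-70,0,-0.58],[-160,40,-70,0,-0.58],[-200,72,-70,0,-0.58],[-208,72,-70,0,-0.58],[-208,72,-70,0,-0.58]]]'

```text
t: 4.7
eef_pos: [590.6, -173.5, 142.4]
tcp_rot: [3.139, 0.001, 1.563]
ft_force: [-0.3, -0.5, -0.2]
opening: 0.206
grip_force: 0.0
```

```bash
python3 -c "
from h import *
go(590,-172,73.5)
for n,b in(('scene',(215,145,315,240)),('top',(190,150,302,268))):
  I=env.read_camera(n)
  for q in blobs(I,b,20):print(n,q[0],q[2].round(1),ray(n,q[2],79).round(1))
  if n=='scene':A=cv2.resize(I[145:240,215:315],(400,380))
  else:B=cv2.resize(I[150:268,185:305],(400,380))
cv2.imwrite('pics/s2.png',np.hstack([A,B]))"
```

```text
t 4.7 at [ 590.6 -173.5  142.4] rpy [3.139e+00 1.000e-03 1.563e+00] open mm 19.6
shift [ 1.5 -0.6 68.9] turn -0.5
scene 56 [247.4 152.2] [348.6 -97.1  79. ]
scene 82 [276.2 159.7] [394.3  15.1  79. ]
scene 61 [288.4 166.2] [429.1  59.5  79. ]
scene 667 [231.6 186.9] [ 511.9 -167.7   79. ]
scene 114 [295.1 199.8] [584.7  64.7  79. ]
scene 94 [280.3 210.7] [627.2   4.2  79. ]
top 132 [212.9 178.4] [606.1  56.2  79. ]
top 126 [230.9 170.1] [633.    1.2  79. ]
top 71 [291.2 182. ] [ 598.6 -185.3   79. ]
top 76 [205.3 207.9] [513.9  76.5  79. ]
top 58 [211.1 223.6] [466.4  57.5  79. ]
```

View pics/s2.png

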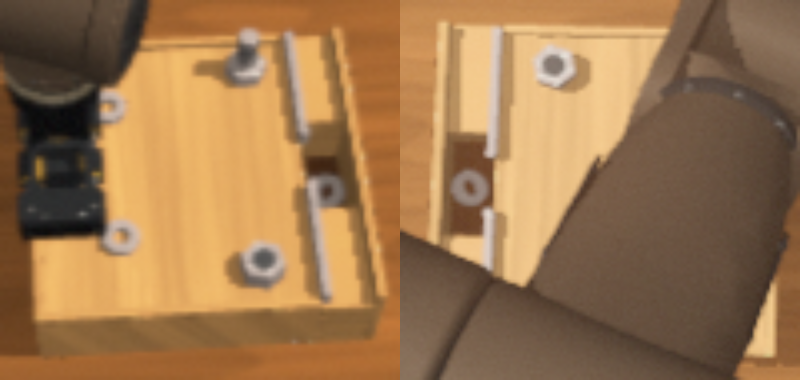

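The first washer is down in the slot, at (330,188) in the scene crop. Nut and bolt are untouched. Next is the far washer at (589,-124), with the tool turned 15° toward the gate.

Call:
step_arm --plan '[[[8,9,0,-7,-0.58],[8,9,25,-15,-0.58],[8,9,50,-15,-0.58],[8,9,69,-15,-0.58],[8,9,69,-15,-0.58],[8,9,69,-15,-0.58]]]'

```text
t: 5.3
eef_pos: [596.8, -159.1, 73.1]
tcp_rot: [-3.14, -0.001, 1.829]
ft_force: [-1.1, -0.1, 0.6]
opening: 0.21
grip_force: 0.0
```

```bash
python3 -c "
from h import *
print(env.state()['ft_force'])
go(595.5,-148,73.2,np.radians(105))"
```

```text
[-1.05139485 -0.06026493  0.55077757]
t 5.3 at [ 596.8 -159.1   73.1] rpy [-3.140e+00 -1.000e-03  1.829e+00] open mm 20.0
shift [11.1  1.5 -0.1] turn -0.2
```

Call:
step_arm --plan '[[[6,1.5,0,0,-0.58],[11,1.5,0,0,-0.58],[18,0,0,0,-0.58],[25,-1.5,0,0,-0.58],[32,-3,0,0,-0.58],[39,-4.5,0,0,-0.58],[46,-6,0,0,-0.58],[53,-7.5,0,0,-0.58]]]'

```text
t: 5.97
eef_pos: [576.5, -110.4, 73.8]
tcp_rot: [3.141, 0.0, 1.828]
ft_force: [0.3, -0.6, 0.4]
opening: 0.208
grip_force: 0.5
```

Call:
step_arm --plan '[[[7,-1.5,0,0,-0.58],[14,-3,0,0,-0.58],[21,-4.5,0,0,-0.58],[28,-6,0,0,-0.58],[35,-7.5,0,0,-0.58],[42,-9,0,0,-0.58],[49,-10.5,0,0,-0.58],[56,-12,0,0,-0.58]]]'

```text
t: 6.63
eef_pos: [550.7, -59.3, 73.6]
tcp_rot: [-3.142, 0.0, 1.828]
ft_force: [1.0, -1.4, 1.1]
opening: 0.209
grip_force: 0.6
```

```bash
python3 -c "
from h import *
print(env.state()['ft_force'])
go(523.5,-5,73.2,np.radians(105))
I=env.read_camera('scene');cv2.imwrite('pics/s3.png',cv2.resize(I[145:240,215:315],None,fx=5,fy=5))"
```

```text
[ 0.96054309 -1.37271599  1.06606082]
t 6.63 at [550.7 -59.3  73.6] rpy [-3.142  0.     1.828] open mm 19.8
shift [ 59.5 -12.5   0.4] turn -0.3
```

View pics/s3.png

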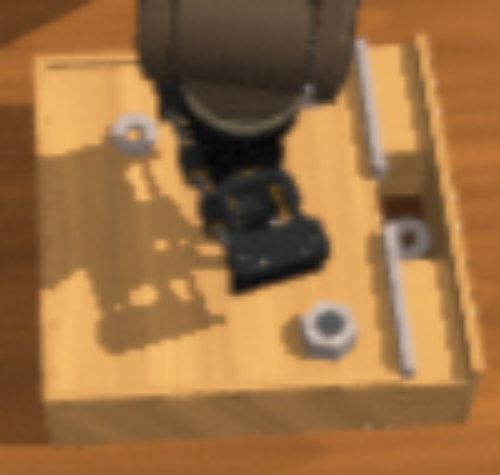

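The washer has left its old spot and is travelling hidden under the hand, with low forces. I'll continue.

Call:
step_arm --plan '[[[8,-2,0,0,-0.58],[16,-4,0,0,-0.58],[24,-5.5,0,0,-0.58],[32,-7,0,0,-0.58],[40,-8.5,0,0,-0.58],[47,-10,0,0,-0.58],[54,-11.5,0,0,-0.58],[59,-12.5,0,0,-0.58]]]'

```text
t: 7.35
eef_pos: [523.4, -5.3, 73.6]
tcp_rot: [-3.141, -0.0, 1.828]
ft_force: [0.5, 0.2, 0.1]
opening: 0.209
grip_force: 0.2
```

```bash
python3 -c "
from h import *
print(env.state()['ft_force'])
go(517,8,73.2)
go(517,41,73.2)"
```

```text
[0.53210372 0.22832673 0.13036777]
t 7.35 at [523.4  -5.3  73.6] rpy [-3.141 -0.     1.828] open mm 19.9
shift [14.5 -2.9  0.4] turn 14.8
t 7.35 at [523.4  -5.3  73.6] rpy [-3.141 -0.     1.828] open mm 19.9
shift [46.4  5.6  0.4] turn 14.8
```

Call:
step_arm --plan '[[[5,-1,0,5,-0.58],[10,-2,0,10,-0.58],[14.5,-3,0,15,-0.58],[21,-1,0,15,-0.58],[28,1,0,15,-0.58],[35,2.5,0,15,-0.58],[42,4.5,0,15,-0.58],[46.5,5.5,0,15,-0.58]]]'

```text
t: 8.02
eef_pos: [517.5, 41.3, 73.6]
tcp_rot: [3.141, 0.0, 1.568]
ft_force: [-0.6, -0.8, 0.3]
opening: 0.212
grip_force: 0.0
```

Call:
step_arm --plan '[[[0,0,0,0,-0.58],[-20,0,0,0,-0.58],[-40,0,-40,0,-0.58],[-80,-20,-70,0,-0.58],[-120,-40,-70,0,-0.58],[-160,-60,-70,0,-0.58],[-200,-80,-70,0,-0.58],[-205,-84,-70,7,-0.58]]]'

```text
t: 8.68
eef_pos: [431.1, -166.7, 144.0]
tcp_rot: [3.141, 0.001, 1.447]
ft_force: [0.4, -0.2, -0.3]
opening: 0.207
grip_force: 0.0
```

```bash
python3 -c "
from h import *
for n,b in(('scene',(215,145,315,240)),('top',(190,150,302,268))):
  I=env.read_camera(n)
  for q in blobs(I,b,20):print(n,q[0],q[2].round(1),ray(n,q[2],79).round(1))
  if n=='scene':A=cv2.resize(I[145:240,215:315],(400,380))
  else:B=cv2.resize(I[150:268,185:305],(400,380))
cv2.imwrite('pics/s4.png',np.hstack([A,B]))
go(431,-162,73.5,np.radians(75))"
```

```text
scene 293 [228.4 154. ] [ 353.  -173.7   79. ]
scene 81 [276.2 159.8] [394.7  14.9  79. ]
scene 61 [288.4 166.5] [430.9  59.5  79. ]
scene 45 [241.4 171.3] [ 442.  -126.4   79. ]
scene 124 [295.2 199. ] [581.4  65.3  79. ]
scene 94 [280.3 210.7] [627.2   4.2  79. ]
top 128 [212.9 178.9] [604.5  56.   79. ]
top 125 [230.9 170.1] [633.    1.3  79. ]
top 115 [206.7 208. ] [513.8  72.3  79. ]
top 131 [210.6 235. ] [431.6  57.8  79. ]
top 129 [225.5 244.4] [404.   11.8  79. ]
top 46 [292.2 249. ] [ 393.9 -189.6   79. ]
t 8.78 at [ 431.  -167.2  143.8] rpy [3.141 0.    1.436] open mm 20.1
shift [ 5.1 -0.7 70.3] turn 7.3
```

View pics/s4.png

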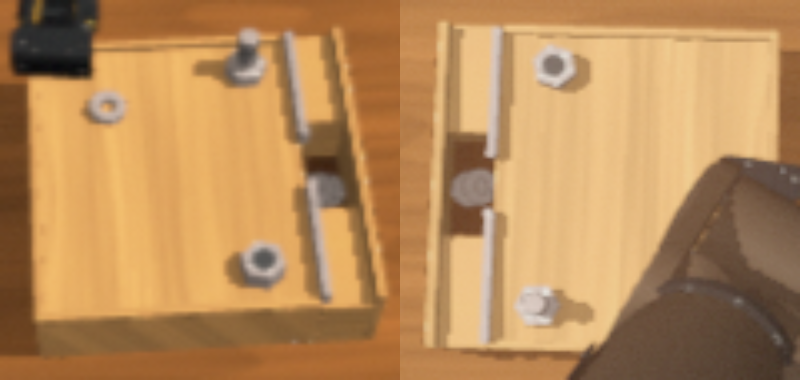

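The second washer is down, and nut and bolt have not moved. The last washer is at (441.7,-127), so I'll mirror the same approach.

Call:
step_arm --plan '[[[3,0,0,7,-0.58],[3,0,30,7,-0.58],[3,0,60,7,-0.58],[3,0,70,7,-0.58],[3,0,70,7,-0.58],[3,0,70,7,-0.58]]]'

```text
t: 9.28
eef_pos: [433.0, -160.9, 73.3]
tcp_rot: [-3.14, -0.0, 1.323]
ft_force: [0.0, -0.8, 0.3]
opening: 0.208
grip_force: 0.0
```

```bash
python3 -c "
from h import *
print(env.state()['ft_force'])
go(435,-151,73.5,np.radians(75))
go(510.5,-5,73.5,np.radians(75))"
```

```text
[ 0.01868023 -0.77262678  0.33589802]
t 9.28 at [ 433.  -160.9   73.3] rpy [-3.14  -0.     1.323] open mm 19.8
shift [10.  -0.5 -0.2] turn 0.8
t 9.28 at [ 433.  -160.9   73.3] rpy [-3.14  -0.     1.323] open mm 19.8
shift [170.1  37.   -0.2] turn 0.8
```

Call:
step_arm --plan '[[[5,0,0,0,-0.58],[10,-0.5,0,0,-0.58],[17,1,0,0,-0.58],[24,3,0,0,-0.58],[31,4.5,0,0,-0.58],[38,6,0,0,-0.58],[45,7.5,0,0,-0.58],[52,9,0,0,-0.58]]]'

```text
t: 9.95
eef_pos: [454.8, -112.4, 73.7]
tcp_rot: [3.141, 0.0, 1.322]
ft_force: [-0.9, -1.7, 1.3]
opening: 0.21
grip_force: 0.4
```

Call:
step_arm --plan '[[[7,1.5,0,0,-0.58],[14,3.5,0,0,-0.58],[21,5,0,0,-0.58],[28,6.5,0,0,-0.58],[35,8,0,0,-0.58],[42,10,0,0,-0.58],[49,11.5,0,0,-0.58],[56,13,0,0,-0.58]]]'

```text
t: 10.62
eef_pos: [481.1, -61.5, 73.6]
tcp_rot: [-3.142, 0.0, 1.322]
ft_force: [-0.5, 0.0, 0.7]
opening: 0.217
grip_force: 0.3
```

Call:
step_arm --plan '[[[8,2,0,0,-0.58],[16,4,0,0,-0.58],[24,6,0,0,-0.58],[32,8,0,0,-0.58],[40,9.5,0,0,-0.58],[48,11.5,0,0,-0.58],[56,13.5,0,0,-0.58],[61,15,0,0,-0.58]]]'

```text
t: 11.28
eef_pos: [510.8, -5.8, 73.6]
tcp_rot: [3.141, 0.0, 1.322]
ft_force: [-0.8, -0.9, 0.8]
opening: 0.214
grip_force: 0.3
```

```bash
python3 -c "
from h import *
print(env.state()['ft_force'])
go(517,8,73.3)
go(517,41,73.3)"
```

```text
[-0.79818232 -0.89639671  0.81076304]
t 11.28 at [510.8  -5.8  73.6] rpy [3.141 0.    1.322] open mm 20.3
shift [14.8  2.6  0.3] turn -14.2
t 11.28 at [510.8  -5.8  73.6] rpy [3.141 0.    1.322] open mm 20.3
shift [46.8 -5.5  0.3] turn -14.2
```

Call:
step_arm --plan '[[[5,1,0,-5,-0.58],[10,2,0,-10,-0.58],[15,2.5,0,-14,-0.58],[21,1,0,-14,-0.58],[28,-1,0,-14,-0.58],[35,-2.5,0,-14,-0.58],[42,-4.5,0,-14,-0.58],[47,-5.5,0,-14,-0.58]]]'

```text
t: 11.95
eef_pos: [516.4, 41.2, 73.6]
tcp_rot: [-3.141, -0.0, 1.565]
ft_force: [-0.1, 0.4, 0.5]
opening: 0.209
grip_force: 0.0
```

Call:
step_arm --plan '[[[0,0,0,0,-0.58],[-20,0,0,0,-0.58],[-40,0,-40,0,-0.58],[-80,-20,-80,0,-0.58],[-120,-40,-100,0,-0.58],[-160,-60,-100,0,-0.58],[-180,-60,-100,0,-0.58],[-180,-60,-100,0,-0.58]]]'

```text
t: 12.62
eef_pos: [454.7, -144.0, 175.0]
tcp_rot: [3.14, 0.002, 1.562]
ft_force: [0.1, -0.4, 0.7]
opening: 0.214
grip_force: 0.0
```

```bash
python3 -c "
from h import *
for n,b in(('scene',(215,145,315,240)),('top',(190,150,302,268))):
  I=env.read_camera(n)
  for q in blobs(I,b,20):print(n,q[0],q[2].round(1),ray(n,q[2],79).round(1))
  if n=='scene':A=cv2.resize(I[145:240,215:315],(400,380))
  else:B=cv2.resize(I[150:268,185:305],(400,380))
cv2.imwrite('pics/s5.png',np.hstack([A,B]))
go(431,-162,73.5)"
```

```text
scene 283 [237.2 153.9] [ 354.5 -138.6   79. ]
scene 81 [276.2 159.8] [394.7  14.9  79. ]
scene 62 [288.4 166.4] [430.2  59.5  79. ]
scene 133 [294.9 198.2] [577.8  64.8  79. ]
scene 94 [280.3 210.7] [627.2   4.2  79. ]
top 128 [212.9 178.6] [605.3  56.2  79. ]
top 125 [230.9 170.1] [633.    1.3  79. ]
top 251 [208.9 222.4] [469.8  64.3  79. ]
top 61 [278.5 240.8] [ 417.8 -148.1   79. ]
top 129 [225.5 244.4] [404.   11.8  79. ]
t 12.72 at [ 455.4 -141.   173.9] rpy [3.141 0.    1.562] open mm 19.9
shift [-21.3 -24.2 100.4] turn -0.5
```

View pics/s5.png

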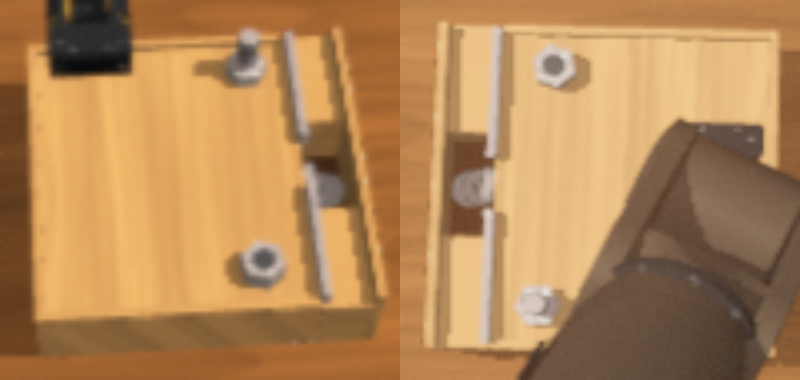

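The board is clear, and nut and bolt are unmoved. The third washer is in the slot but looks tilted, so I'll take one close look at it.

```bash
python3 -c "
from h import *
f=lambda I,x,y,w,h,s:cv2.resize(I[y:y+h,x:x+w],None,fx=s,fy=s,interpolation=cv2.INTER_CUBIC)
T=env.read_camera('top');S=env.read_camera('scene')
cv2.imwrite('pics/s6.png',np.hstack([f(T,192,188,32,40,12),f(S,282,172,32,40,12)]))"
```

```text
(no output)
```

View pics/s6.png

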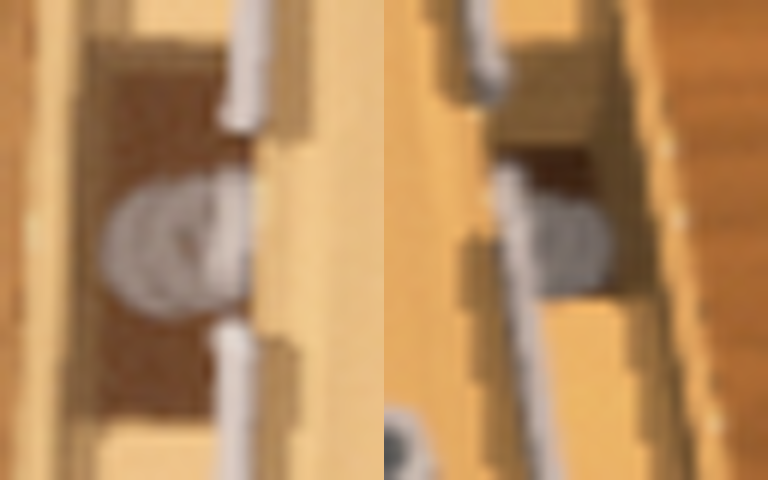

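The bright strip fits the sunlit part of a washer resting on the stack, well below the floor edge. A washer lying on the two others cannot have its origin above about z = 50 mm, which is under the 60 mm limit. The board is clear and the arm is in free air, so I'm handing in.

```bash
python3 -c "
from cell import env
print(env.job_done())"
```

```text
the job is handed in; nothing more can be done
None
```

I pushed all three washers through the gate into the slot one at a time, left the nut and bolt where they were, and handed the job in at about 13 s; no verdict came back, and the third washer's rest height was worked out from the geometry, not measured.

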